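# Change the filter cell on the bag sealer's suction port

## Robot

A 6-joint arm with a two-finger parallel gripper is mounted at the origin on the work surface. World frame = base frame: x ahead of the robot, y to its left, z up, the work surface at z = 0. Lengths are in m, angles in rad, forces in N, time in s.
With the tool pointing down it reaches from about 0.35 to 0.975 m from the base axis. Payload 7.1 kg.
Tool frame: the origin (TCP) lies midway between the tips of the shut fingers; the grasp point (between the pads) lies 19 mm behind it; z points along the fingers, y is the line along which they close (so a half turn about z gives the same grasp; the last joint's range is limited). The gripper opens to 88 mm and grips with 3 to 60 N. Pads are 20 mm wide; open, the fingers measure 115 mm over their backs; the gripper's body (75 mm by 178 mm) begins 61 mm behind the grasp point.
Start: joints at [-1.158, 0.423, 1.63, -0, 1.089, -0.019], TCP at [0.262, -0.568, 0.223] pointing down, gripper open.
Joint ranges: [-3, 3], [-0.9, 2.11], [0.09, 2.58], [-1.31, 4.45], [0.11, 2.69], [-2.54, 2.54]. Speed limits (rad/s): [2.39, 2.39, 3.01, 3.14, 3.14, 3.14].

## Interface

Orientations are given as a unit quaternion [x, y, z, w].
In Python, from bench import r, cams, hand_in gives the robot as it stands.
- The arm moves only by the tool play_rows, never from a script. Its argument "rows" is a list of rows, each a list of 3 entries, a list of its own where there are three numbers: the closure, from 0 (fully open) to 1 (shut), then the shift along the tool's x, y, z in units of 30 mm (1.0 is 30 mm), then the turn, a rotation vector about the tool's x, y, z in degrees. In form: [[hand, [tx, ty, tz], [wx, wy, wz]], ...]. A call has 1 to 10 rows; each row shifts and turns the commanded pose from where the row before left it, along the tool's axes as they then stand; what a row does not reach is not made up. A row lasts 1/12 s, in which the tool goes at most 41.7 mm and 7.16 degrees, less where a joint would pass 70% of its speed; a pose out of reach is approached as far as the arm can. A call is refused whole if a number of a shift passes 1 or a number of a turn 7.16, either way. A call with a gripper value outside its range is refused whole. The fingers move at their own pace and stop on an object; "grip_force" is the grip in N (left out, the last holds). Time passes only in rows, so rows that do not move let the fingers close. It gives the time, the measured TCP pose, the force, the opening and the grip force at its end, in the units of the state.
- r.get_state(): the state, without advancing time (a new reading comes with each control period).
- cams.get_image(name): name is "side" or "top"; returns a dict with "image" (420x560x3 uint8, red, green, blue), "fx", "fy", "cx", "cy" (pixels), "k1" (the pictures are not rectified: a ray, as slopes to the right and down, at radius r is drawn at 1 + k1 r^2 times it, then the intrinsics apply), "rvec" (rotation vector, rad) and "tvec" (3), from world to camera coordinates, as OpenCV has them. Camera axes: x right, y down, z forward; pixel columns grow to the right and rows downward; lengths in m; the calibration is good to about 2 mm. A picture is of the moment at which its call begins. There is no depth.
- hand_in(): hands the job in; it is judged then, once.
The state is a dict: "time": time; "joint_positions": joint angles; "qvel": joint speeds; "joint_torque": joint torques, N m; "ee_pos": TCP position; "tcp_rot": TCP orientation; "contact_force": force on the tool from outside, world axes, zero at the start; "ft_torque": the same for the moment, N m; "grip_width": opening from 0.0 (shut) to 1.0 (fully open); "gripper_force": force on a finger pad.
Only numpy, scipy, OpenCV 4.12 (cv2) and the standard library are available. Lean on these libraries where they do the work, as an engineer would, in place of code of your own. Each camera call takes 0.05 s, during which the arm holds its last target. There are 200 camera calls.

## Task

The filter cell sitting loose on the suction port of the bag sealer is spent: lift it off and drop it into the grey plastic crate. Then set the fresh cell from the shallow carton over the port's spigot, turn its knurled collar until the keyways hidden inside drop over the spigot's pins, and push it fully home against the spring. Finish while your hand is still holding it pushed home for the leak test, and leave the persimmons and the gift box where they are.

Things in the scene. Friction and masses are not known exactly. Their poses are not given: they have to be found in the camera images.
- port: suction port: grey cast block 130 x 130 x 40 mm, fixed to the bench, with a steel spigot upright in the middle of its top. Origin: centre of its underside, z up; the spigot's axis is its z axis. Its yaw says nothing about the angle of the spigot's pins
- pin_level (a point): point on the spigot's axis level with the tops of its pins, 65 mm above the port's underside. The spigot is 25 mm across; its last 10 mm is a cone that ends 14 mm across, 81 mm above the underside. Three round radial pins, 6 mm thick, 120 degrees apart, reach out to 19 mm from the axis. Their angle about the axis differs each time and is not told
- shoulder (a point): point on the spigot's axis level with the top of the fixed round shoulder, 56 mm across, on which a cell stands when fully home: 46 mm above the port's underside. Inside the shoulder the rubber seat, 43 mm across, stands 6 mm higher when free
- seat (a joint): sprung rubber seat around the foot of the spigot: how far it is pressed down, m, 0 (free) to 0.006 (level with the shoulder: cell fully home). It takes about 4.5 N to start it and 10 N to press it fully; it springs back
- spent: spent filter cell: aluminium cup, upside down, closed on top, knurled outside, 52 mm across, 44 mm high, 140 to 235 g. Origin: centre of its open underside, z up. At the start it sits loose on top of the pins, its underside 65 mm above the bench
- spent_mid (a point): middle of the spent cell, on its axis, 22 mm above its underside
- fresh: fresh filter cell, same make as the spent one (knurled, 52 mm across, 44 mm high, closed on top, 140 to 235 g), standing in the shallow carton. Origin: centre of its open underside, z up. A flange inside the underside, 6 mm thick, bore 28 mm, passes over the spigot; three keyways 10 mm wide, on the cell's own +x axis and 120 degrees either way, let the pins through
- fresh_mid (a point): middle of the fresh cell, 22 mm above its underside. Not lined up, the cell's flange rests on the pins, underside at pin_level. Lined up (within about 5 degrees; it comes every 120 degrees of turn) it drops 13 mm, underside on the free seat; pushed a further 6 mm it is fully home on the shoulder
- crate: grey plastic crate, open on top, 190 (x) x 160 (y) x 75 mm high, wall and floor 5 mm, fixed. Origin: centre of its underside, z up
- carton: shallow cream carton, open on top, 190 (x) x 160 (y) x 22 mm high, wall and floor 4 mm, fixed; the fresh cell stands in it. Origin: centre of its underside, z up
- persimmon_a: dried persimmon, 66 mm across, 50 mm high, loose bystander. Origin: centre of its underside
- persimmon_b: second dried persimmon, same size, loose bystander. Origin: centre of its underside
- giftbox: cream gift box with four persimmons, 160 x 160 x 55 mm, loose bystander. Origin: centre of its underside
Things that resemble listed ones, but are neither listed nor needed, are in the scene too. Of the things that look like the port, take the one that is farthest to the robot's right at the start.

How it is judged:
By the outcome, as a careful person would: the job done as asked, in the order asked, and still so for the second after the job is handed in, while the arm keeps its last pose, push and grip.
It also fails if it takes over 72 s, if anything falls off the work surface, if the arm or the gripper's body presses on something with over 40 N, if the wrist force passes 120 N, or if a joint passes its speed limit or range.

## Working session

There is one attempt and no reset: what is moved stays moved. The work goes in short steps, Python scripts to look and compute and a tool call to move; the robot and the scene stay as the last step left them, time stands still between calls to the robot, and variables do not carry over. Pictures are saved under pics/ and viewed, at most 10 in all, crops included, and the job is handed in when it is done.

Besides the shell and the picture viewer there is one more tool, called after ">>>" by a JSON object that holds its "api" and its "payload". play_rows: Moves the arm, as the interface text tells. Its arguments: {"type":"object","properties":{"rows":{"type":"array","items":{"type":"array"}},"grip_force":{"type":"number"}},"required":["rows"]}

```bash
mkdir -p pics; cat > h.py <<'E'
import numpy as np, cv2
from bench import r, cams, hand_in
def snap(n,f):
    d=cams.get_image(n); cv2.imwrite(f,d["image"][:,:,::-1]); 
    np.save(n+".npy",{k:v for k,v in d.items() if k!="image"},allow_pickle=True); return d
def cal(n): return np.load(n+".npy",allow_pickle=True).item()
def ray(d,u,v):
    K=np.array([[d["fx"],0,d["cx"]],[0,d["fy"],d["cy"]],[0,0,1.]])
    # r_d = r(1+k1 r^2)
    p=cv2.undistortPoints(np.array([[[u,v]]],float),K,np.array([d["k1"],0,0,0.]))[0,0]
    R=cv2.Rodrigues(np.array(d["rvec"],float))[0]; t=np.array(d["tvec"],float)
    return -R.T@t, R.T@np.array([p[0],p[1],1.])
def atz(n,u,v,z):
    o,k=ray(cal(n),u,v); return (o+k*(z-o[2])/k[2]).round(4)
def tri(a,b):  # (name,u,v)x2
    (o1,k1),(o2,k2)=ray(cal(a[0]),*a[1:]),ray(cal(b[0]),*b[1:])
    s=np.linalg.lstsq(np.c_[k1,-k2],o2-o1,rcond=None)[0]
    p,q=o1+k1*s[0],o2+k2*s[1]; return ((p+q)/2).round(4), round(float(np.linalg.norm(p-q)),4)
def proj(n,P):
    d=cal(n);K=np.array([[d["fx"],0,d["cx"]],[0,d["fy"],d["cy"]],[0,0,1.]])
    return cv2.projectPoints(np.array(P,float).reshape(-1,1,3),np.array(d["rvec"],float),np.array(d["tvec"],float),K,np.array([d["k1"],0,0,0.]))[0][:,0].round(1)
E
python3 - <<'E'
from h import *
for n in("side","top"):
    d=snap(n,f"pics/{n}0.png"); print(n,d["fx"],d["k1"],ray(d,280,210))
a=cv2.imread("pics/side0.png");b=cv2.imread("pics/top0.png")
print(r.get_state())
E
```

```text
side 499.71439616945037 -0.06957251040726932 (array([0.00733472, 0.60970195, 0.89854543]), array([ 0.42406943, -0.53053414, -0.73404801]))
top 440.1869516656073 -0.07413085802380875 (array([0.36914174, 0.01418162, 1.18517517]), array([ 0.12351841,  0.01492866, -0.99247553]))
{'time': 0.1, 'joint_positions': array([-1.15801146e+00,  4.23736212e-01,  1.63060648e+00, -4.24596068e-06,
        1.08859912e+00, -1.89772526e-02]), 'qvel': array([ 0.00026564, -0.00352342, -0.00425884, -0.00206476,  0.00053279,
       -0.00102897]), 'joint_torque': array([-3.98301163e-04, -5.45615852e+01, -2.74323428e+01,  6.45432039e-02,
        1.88366929e-02, -3.08903725e-05]), 'ee_pos': array([ 0.26137972, -0.56716977,  0.22199983]), 'tcp_rot': array([ 9.76787610e-01,  2.14209035e-01, -1.33815139e-04, -6.61179752e-04]), 'contact_force': array([-0.6288559 ,  1.05361474,  0.63154505]), 'ft_torque': array([ 0.01225107,  0.01616253, -0.03090903]), 'gripper_force': 0.0, 'grip_width': 0.9971234802111455}
```

View pics/side0.png

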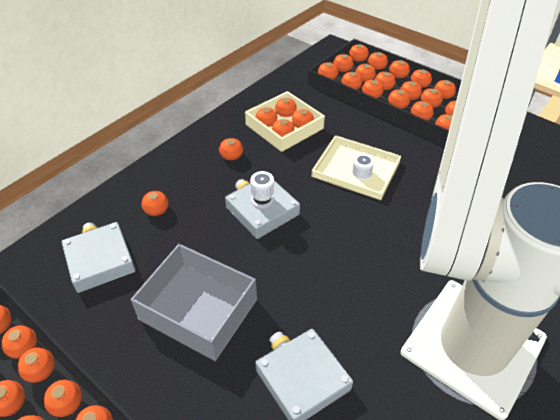

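View pics/top0.png

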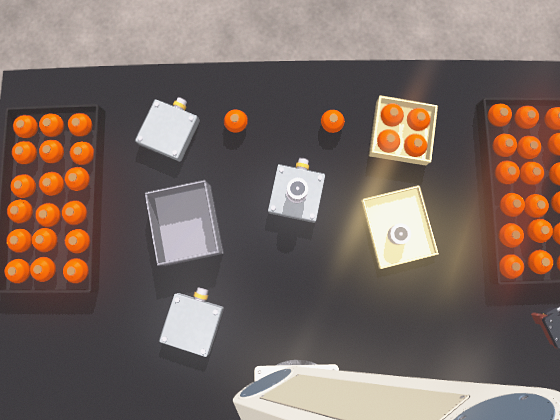

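Port-like things in the top view are the blocks at (168,128), (297,191) and (191,322). The robot's right (-y) is image right, so (297,191) is the one meant, and it also carries a cell. I'll confirm this in an enlarged composite.

```bash
cat > comp.py <<'E'
from h import *
def crop(f,u,v,w,h): # 400x300 tile
    a=cv2.imread(f)[v:v+h,u:u+w]; a=cv2.resize(a,(400,300),interpolation=cv2.INTER_CUBIC)
    for i in range(0,w,10): cv2.line(a,(i*400//w,0),(i*400//w,4 if i%50 else 10),(0,255,0),1)
    for i in range(0,h,10): cv2.line(a,(0,i*300//h),(4 if i%50 else 10,i*300//h),(0,255,0),1)
    return a
def comp(out,*t):
    t=[crop(*x) for x in t]; cv2.imwrite(out,np.vstack([np.hstack(t[:2]),np.hstack(t[2:])]) if len(t)==4 else np.hstack(t))
E
python3 - <<'E'
from comp import *
comp("pics/c0.png",("pics/side0.png",220,160,80,60),("pics/top0.png",260,155,80,60),("pics/side0.png",320,135,80,60),("pics/top0.png",360,200,80,60))
E
```

```text
(no output)
```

View pics/c0.png

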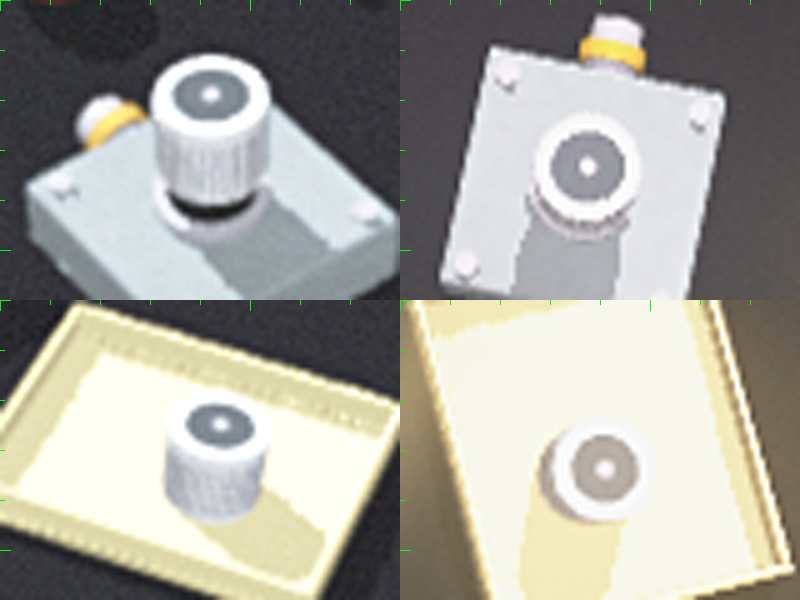

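The composite shows the port with the spent cell sitting high on its spigot, with a dark gap under it. Cell top dots: side (261.8,178.4) / top (297.2,187.8). The fresh cell stands in the cream carton: side (363.6,159.4) / top (400.4,233.2). The port is confirmed.

```bash
python3 - <<'E'
from h import *
from scipy.spatial.transform import Rotation as R
print("spent top",tri(("side",261.8,178.4),("top",297.2,187.8)))
print("fresh top",tri(("side",363.6,159.4),("top",400.4,233.2)))
print("crate corners z.075",[atz("top",u,v,.075) for u,v in((146,191),(208,181),(222,254),(158,265))])
print("crate tri",tri(("side",180,245),("top",208,181)))
print("port",[atz("top",u,v,.04) for u,v in((277.8,164.2),(324.3,173.5),(267.8,211))])
print("carton",[atz("top",u,v,.022) for u,v in((362,201),(420,186),(438,250),(382,269))])
s=r.get_state();print(s["ee_pos"],R.from_quat(s["tcp_rot"]).as_matrix().round(3),s["time"])
E
```

```text
spent top (array([ 0.5587, -0.0128,  0.1068]), 0.0012)
fresh top (array([ 0.445 , -0.2809,  0.0466]), 0.0012)
crate corners z.075 [array([0.5625, 0.375 , 0.075 ]), array([0.5855, 0.2147, 0.075 ]), array([0.3984, 0.1784, 0.075 ]), array([0.373 , 0.3403, 0.075 ])]
crate tri (array([0.5905, 0.219 , 0.06  ]), 0.0051)
port [array([0.6345, 0.0354, 0.04  ]), array([ 0.6072, -0.0875,  0.04  ]), array([0.5096, 0.0634, 0.04  ])]
carton [array([ 0.5344, -0.1881,  0.022 ]), array([ 0.5727, -0.3476,  0.022 ]), array([ 0.3994, -0.3867,  0.022 ]), array([ 0.3528, -0.2343,  0.022 ])]
[ 0.26137972 -0.56716977  0.22199983] [[ 0.908  0.418 -0.001]
 [ 0.418 -0.908  0.001]
 [ 0.    -0.001 -1.   ]] 0.1
```

>>> {"api": "play_rows", "payload": {"rows": [[0,[0.98,-0.74,0],[0,0,0]],[0,[0.98,-0.74,0],[0,0,0]],[0,[0.98,-0.74,0],[0,0,0]],[0,[0.98,-0.74,0],[0,0,0]],[0,[0.98,-0.74,0],[0,0,0]],[0,[0.98,-0.74,0],[0,0,0]],[0,[0.98,-0.74,0],[0,0,0]],[0,[0.98,-0.74,0],[0,0,0]],[0,[0.98,-0.74,0],[0,0,0]],[0,[0.98,-0.74,0],[0,0,0]]], "grip_force": 40}}

```text
time: 0.93
ee_pos: [0.436, -0.2412, 0.2226]
tcp_rot: [0.977, 0.214, -0.0, -0.0]
contact_force: [0.8, -0.8, -0.6]
grip_width: 1.004
gripper_force: 0.0
```

>>> {"api": "play_rows", "payload": {"rows": [[0,[0.98,-0.74,0.2],[0,0,0]],[0,[0.98,-0.74,0.2],[0,0,0]],[0,[0.98,-0.74,0.3],[0,0,0]],[0,[0.98,-0.74,0.3],[0,0,0]],[0,[0.98,-0.74,0.3],[0,0,0]],[0,[0.98,-0.74,0.3],[0,0,0]],[0,[0.8,-0.6,0],[0,0,0]],[0,[0,0,0],[0,0,0]],[0,[0,0,0],[0,0,0]]]}}

```text
time: 1.68
ee_pos: [0.5545, -0.0205, 0.1741]
tcp_rot: [0.976, 0.216, -0.001, -0.0]
contact_force: [-1.2, -0.7, 0.1]
grip_width: 0.998
gripper_force: 0.0
```

```bash
cat >> h.py <<'E'
from scipy.spatial.transform import Rotation as Ro
def to(*P):
    s=r.get_state(); M=Ro.from_quat(s["tcp_rot"]).as_matrix()
    print("t",round(s["time"],2),"p",s["ee_pos"].round(4),"yaw",np.degrees(np.arctan2(M[1,0],M[0,0])).round(2),"z",M[:,2].round(4),"j6",s["joint_positions"][5].round(3),"F",s["contact_force"].round(1),"T",s["ft_torque"].round(2),"w",round(s["grip_width"]*88,1),"gf",round(s["gripper_force"],1))
    for p in P: print("units",(M.T@(np.array(p)-s["ee_pos"])/.03).round(3))
E
python3 -c "
from h import *
to([.5585,-.0125,.071])"
```

```text
t 1.68 p [ 0.5545 -0.0205  0.1741] yaw 24.91 z [-1.e-03 -1.e-04 -1.e+00] j6 1.078 F [-1.2 -0.7  0.1] T [0.01 0.02 0.01] w 87.9 gf 0.0
units [ 0.237 -0.185  3.437]
```

>>> {"api": "play_rows", "payload": {"rows": [[0,[0.24,-0.18,0.4],[0,0,0]],[0,[0,0,0.8],[0,0,0]],[0,[0,0,0.8],[0,0,0]],[0,[0,0,0.8],[0,0,0]],[0,[0,0,0.63],[0,0,0]],[0,[0,0,0],[0,0,0]],[1,[0,0,0],[0,0,0]],[1,[0,0,0],[0,0,0]],[1,[0,0,0],[0,0,0]],[1,[0,0,0],[0,0,0]]]}}

```text
time: 2.52
ee_pos: [0.5596, -0.0141, 0.0731]
tcp_rot: [0.977, 0.214, 0.001, 0.0]
contact_force: [0.3, 0.2, 0.1]
grip_width: 0.735
gripper_force: 0.0
```

>>> {"api": "play_rows", "payload": {"rows": [[1,[0,0,0],[0,0,0]],[1,[0,0,0],[0,0,0]],[1,[0,0,0],[0,0,0]],[1,[0,0,0],[0,0,0]]]}}

```text
time: 2.85
ee_pos: [0.5578, -0.0124, 0.0726]
tcp_rot: [0.977, 0.214, -0.001, -0.001]
contact_force: [-4.8, 8.1, 7.4]
grip_width: 0.587
gripper_force: 40.0
```

```bash
python3 -c "
from h import *
to([.5585,-.0125,.2],[.48,.277,.2],[.48,.277,.02])"
```

```text
t 2.85 p [ 0.5578 -0.0124  0.0726] yaw 24.71 z [-0.0016  0.0019 -1.    ] j6 1.093 F [-4.8  8.1  7.4] T [1.55 0.84 0.05] w 51.7 gf 40.0
units [ 1.800e-02  3.000e-03 -4.246e+00]
units [ 1.675 -9.857 -4.223]
units [ 1.679 -9.842  1.777]
```

>>> {"api": "play_rows", "payload": {"rows": [[1,[0,0,-0.4],[0,0,0]],[1,[0,0,-0.8],[0,0,0]],[1,[0,0,-1],[0,0,0]],[1,[0,0,-1],[0,0,0]],[1,[0,0,-1],[0,0,0]],[1,[0,0,0],[0,0,0]],[1,[0,0,0],[0,0,0]],[1,[0,0,0],[0,0,0]]]}}

```text
time: 3.52
ee_pos: [0.558, -0.0138, 0.1973]
tcp_rot: [0.977, 0.214, -0.0, -0.0]
contact_force: [-1.2, 0.6, -3.5]
grip_width: 0.589
gripper_force: 40.0
```

```bash
python3 -c "
from h import *
to([.48,.277,.2],[.48,.277,.02])"
```

```text
t 3.52 p [ 0.558  -0.0138  0.1973] yaw 24.74 z [-7.e-04 -0.e+00 -1.e+00] j6 1.093 F [-1.2  0.6 -3.5] T [0.06 0.03 0.02] w 51.9 gf 40.0
units [ 1.696 -9.892 -0.088]
units [ 1.7   -9.891  5.912]
```

>>> {"api": "play_rows", "payload": {"rows": [[1,[0.17,-0.99,0],[0,0,0]],[1,[0.17,-0.99,0],[0,0,0]],[1,[0.17,-0.99,0],[0,0,0]],[1,[0.17,-0.99,0],[0,0,0]],[1,[0.17,-0.99,0],[0,0,0]],[1,[0.17,-0.99,0],[0,0,0]],[1,[0.17,-0.99,0],[0,0,0]],[1,[0.17,-0.99,0],[0,0,0]],[1,[0.17,-0.99,0],[0,0,0]],[1,[0.17,-0.99,0],[0,0,0]]]}}

```text
time: 4.35
ee_pos: [0.4789, 0.2779, 0.1957]
tcp_rot: [0.977, 0.214, -0.002, 0.001]
contact_force: [0.2, -0.4, -2.3]
grip_width: 0.588
gripper_force: 40.0
```

>>> {"api": "play_rows", "payload": {"rows": [[1,[0,0,0.9],[0,0,0]],[1,[0,0,1],[0,0,0]],[1,[0,0,1],[0,0,0]],[1,[0,0,1],[0,0,0]],[1,[0,0,1],[0,0,0]],[1,[0,0,0.8],[0,0,0]],[1,[0,0,0],[0,0,0]],[1,[0,0,0],[0,0,0]]]}}

```text
time: 5.02
ee_pos: [0.4787, 0.2761, 0.0246]
tcp_rot: [0.977, 0.214, -0.003, 0.001]
contact_force: [0.5, -0.2, -2.2]
grip_width: 0.59
gripper_force: 40.0
```

```bash
python3 -c "
from h import *
to([.48,.277,.02])"
```

```text
t 5.02 p [0.4787 0.2761 0.0246] yaw 24.74 z [-0.005  -0.0027 -1.    ] j6 1.641 F [ 0.5 -0.2 -2.2] T [ 0.01 -0.03 -0.  ] w 51.9 gf 40.0
units [ 0.052 -0.008  0.152]
```

>>> {"api": "play_rows", "payload": {"rows": [[1,[0,0,0.25],[0,0,0]],[1,[0,0,0],[0,0,0]],[0,[0,0,0],[0,0,0]],[0,[0,0,0],[0,0,0]],[0,[0,0,0],[0,0,0]],[0,[0,0,0],[0,0,0]],[0,[0,0,0],[0,0,0]],[0,[0,0,-0.8],[0,0,0]],[0,[0,0,-1],[0,0,0]],[0,[0,0,-1],[0,0,0]]]}}

```text
time: 5.85
ee_pos: [0.48, 0.2769, 0.1038]
tcp_rot: [0.977, 0.214, -0.001, 0.0]
contact_force: [0.4, 0.5, 0.1]
grip_width: 1.002
gripper_force: 0.0
```

>>> {"api": "play_rows", "payload": {"rows": [[0,[0,0,-1],[0,0,0]],[0,[0,0,-1],[0,0,0]],[0,[0,0,-1],[0,0,0]],[0,[0,0,-0.4],[0,0,-7]],[0,[0,0,0],[0,0,-7]],[0,[0,0,0],[0,0,-7]],[0,[0,0,0],[0,0,-7]],[0,[0,0,0],[0,0,-7]],[0,[0,0,0],[0,0,-7]],[0,[0,0,0],[0,0,-7]]]}}

```text
time: 6.68
ee_pos: [0.4806, 0.2772, 0.2055]
tcp_rot: [0.798, 0.602, 0.0, 0.0]
contact_force: [0.0, 0.6, -0.4]
grip_width: 1.002
gripper_force: 0.0
```

>>> {"api": "play_rows", "payload": {"rows": [[0,[0,0,0],[0,0,-7]],[0,[0,0,0],[0,0,-7]],[0,[0,0,0],[0,0,-7]],[0,[0,0,0],[0,0,-7]],[0,[0,0,0],[0,0,0]],[0,[0,0,0],[0,0,0]]]}}

```text
time: 7.18
ee_pos: [0.4807, 0.2772, 0.2054]
tcp_rot: [0.633, 0.775, 0.0, 0.0]
contact_force: [0.4, -0.7, 0.5]
grip_width: 1.003
gripper_force: 0.0
```

```bash
python3 - <<'E'
from comp import *
to([.445,-.281,.2],[.445,-.281,.011])
for n in("side","top"): snap(n,f"pics/{n}1.png")
comp("pics/c1.png",("pics/side1.png",220,160,80,60),("pics/top1.png",260,155,80,60),("pics/side1.png",120,240,160,120),("pics/top1.png",130,160,160,120))
E
```

```text
t 7.18 p [0.4807 0.2772 0.2054] yaw 101.53 z [ 1.e-04  1.e-04 -1.e+00] j6 0.3 F [ 0.4 -0.7  0.5] T [-0.05 -0.09 -0.01] w 88.3 gf 0.0
units [-17.994  -4.884   0.178]
units [-17.995  -4.885   6.478]
```

View pics/c1.png

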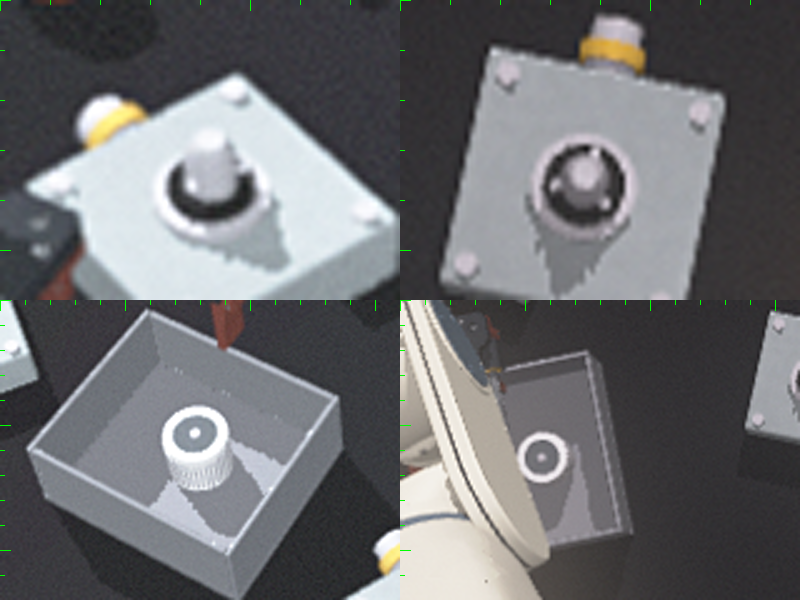

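Spent cell lies inside the crate (bottom-left tile, about (195,440)). The bare spigot stands in the ring, with three pin tips visible in the top tile near (194,154), (155,186) and (204,204). I'll zoom in once for the axis and the pin angle.

```bash
python3 - <<'E'
from h import *
def big(f,u,v):
    a=cv2.resize(cv2.imread(f)[v:v+30,u:u+20*1],(400,600),interpolation=cv2.INTER_CUBIC)
    return a
def draw(n,im,u,v,c):
    for z,rad,col in((.046,.028,(0,255,0)),(.065,.019,(0,0,255)),(.081,.007,(255,0,0))):
        t=np.linspace(0,2*np.pi,60); P=np.c_[c[0]+rad*np.cos(t),c[1]+rad*np.sin(t),0*t+z]
        q=((proj(n,P)-[u,v]+.5)*16-.5).astype(int); cv2.polylines(im,[q.reshape(-1,1,2)],True,col,1)
out=[]
for n,u,v in(("top",284,174),("side",250,178)):
    a=cv2.imread(f"pics/{n}1.png")[v:v+36,u:u+25]; a=cv2.resize(a,(400,576),interpolation=cv2.INTER_CUBIC)
    draw(n,a,u,v,(.5583,-.0118)); out.append(a)
cv2.imwrite("pics/c2.png",np.hstack(out))
E
```

```text
(no output)
```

View pics/c2.png

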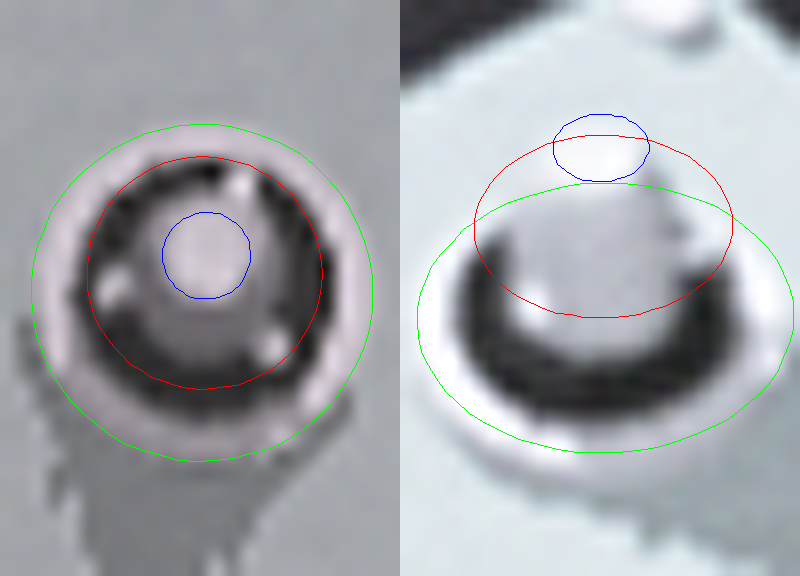

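The projected rings fit at (0.558,-0.0115) within about 1 mm. Pins are at about -22°, 98° and 218°. Now for the fresh cell.

>>> {"api": "play_rows", "payload": {"rows": [[0,[-1,-0.27,0],[0,0,0]],[0,[-1,-0.27,0],[0,0,0]],[0,[-1,-0.27,0],[0,0,0]],[0,[-1,-0.27,0],[0,0,0]],[0,[-1,-0.27,0],[0,0,0]],[0,[-1,-0.27,0],[0,0,0]],[0,[-1,-0.27,0],[0,0,0]],[0,[-1,-0.27,0],[0,0,0]],[0,[-1,-0.27,0],[0,0,0]],[0,[-1,-0.27,0],[0,0,0]]]}}

```text
time: 8.12
ee_pos: [0.4622, -0.0344, 0.2055]
tcp_rot: [0.632, 0.775, 0.0, 0.0]
contact_force: [0.9, 0.6, 0.4]
grip_width: 0.999
gripper_force: 0.0
```

>>> {"api": "play_rows", "payload": {"rows": [[0,[-1,-0.27,0],[0,0,0]],[0,[-1,-0.27,0],[0,0,0]],[0,[-1,-0.27,0],[0,0,0]],[0,[-1,-0.27,0],[0,0,0]],[0,[-1,-0.27,0],[0,0,0]],[0,[-1,-0.27,0.6],[0,0,0]],[0,[-1,-0.27,0.9],[0,0,0]],[0,[-1,-0.27,0.9],[0,0,0]],[0,[0,0,0.6],[0,0,0]],[0,[0,0,0],[0,0,0]]]}}

```text
time: 8.95
ee_pos: [0.4455, -0.2813, 0.1119]
tcp_rot: [0.633, 0.774, -0.0, -0.003]
contact_force: [0.7, 0.7, 1.3]
grip_width: 1.003
gripper_force: 0.0
```

```bash
python3 -c "
from h import *
to([.445,-.281,.011])"
```

```text
t 8.95 p [ 0.4455 -0.2813  0.1119] yaw 101.45 z [-0.0049  0.0033 -1.    ] j6 -0.786 F [0.7 0.7 1.3] T [-0.02 -0.05  0.02] w 88.3 gf 0.0
units [ 1.000e-03 -1.000e-03  3.364e+00]
```

>>> {"api": "play_rows", "payload": {"rows": [[0,[0,0,0.8],[0,0,0]],[0,[0,0,0.9],[0,0,0]],[0,[0,0,0.9],[0,0,0]],[0,[0,0,0.5],[0,0,0]],[0,[0,0,0.2],[0,0,0]],[0,[0,0,0],[0,0,0]],[1,[0,0,0],[0,0,0]],[1,[0,0,0],[0,0,0]],[1,[0,0,0],[0,0,0]],[1,[0,0,0],[0,0,0]]], "grip_force": 50}}

```text
time: 9.78
ee_pos: [0.4485, -0.2815, 0.0174]
tcp_rot: [0.631, 0.776, 0.0, 0.001]
contact_force: [-0.4, -0.3, -0.7]
grip_width: 0.74
gripper_force: 0.0
```

>>> {"api": "play_rows", "payload": {"rows": [[1,[0,0,0],[0,0,0]],[1,[0,0,0],[0,0,0]],[1,[0,0,0],[0,0,0]],[1,[0,0,0],[0,0,0]]]}}

```text
time: 10.12
ee_pos: [0.4479, -0.2813, 0.0168]
tcp_rot: [0.631, 0.776, 0.0, 0.0]
contact_force: [-1.8, 0.0, 7.0]
grip_width: 0.588
gripper_force: 50.0
```

```bash
python3 -c "
from h import *
to()"
```

```text
t 10.12 p [ 0.4479 -0.2813  0.0168] yaw 101.73 z [ 2.e-04 -2.e-04 -1.e+00] j6 -0.788 F [-1.8  0.   7. ] T [ 0.03  0.26 -0.06] w 51.8 gf 50.0
```

>>> {"api": "play_rows", "payload": {"rows": [[1,[0,0,-0.4],[0,0,0]],[1,[0,0,-0.9],[0,0,0]],[1,[0,0,-1],[0,0,0]],[1,[0,0,-1],[0,0,0]],[1,[0,0,-1],[0,0,0]],[1,[0,0,-0.5],[0,0,0]],[1,[0,0,0],[0,0,0]],[1,[0,0,0],[0,0,0]]]}}

```text
time: 10.78
ee_pos: [0.448, -0.2812, 0.1611]
tcp_rot: [0.631, 0.776, 0.0, 0.001]
contact_force: [-0.9, -0.3, -2.7]
grip_width: 0.588
gripper_force: 50.0
```

```bash
python3 -c "
from h import *
to([.558,-.0112,.15])"
```

```text
t 10.78 p [ 0.448  -0.2812  0.1611] yaw 101.74 z [ 0.0016 -0.001  -1.    ] j6 -0.788 F [-0.9 -0.3 -2.7] T [ 0.02 -0.05  0.02] w 51.8 gf 50.0
units [8.067 5.42  0.366]
```

>>> {"api": "play_rows", "payload": {"rows": [[1,[0.9,0.6,0],[0,0,0]],[1,[0.9,0.6,0],[0,0,0]],[1,[0.9,0.6,0],[0,0,0]],[1,[0.9,0.6,0],[0,0,0]],[1,[0.9,0.6,0],[0,0,0]],[1,[0.9,0.6,0],[0,0,0]],[1,[0.9,0.6,0],[0,0,0]],[1,[0.9,0.6,0],[0,0,0]],[1,[0.87,0.62,0],[0,0,0]],[1,[0,0,0.3],[0,0,0]]]}}

```text
time: 11.62
ee_pos: [0.5598, -0.0067, 0.1507]
tcp_rot: [0.63, 0.777, 0.001, 0.0]
contact_force: [-0.4, -0.1, -1.8]
grip_width: 0.59
gripper_force: 50.0
```

>>> {"api": "play_rows", "payload": {"rows": [[1,[0,0,0.3],[0,0,0]],[1,[0,0,0],[0,0,0]],[1,[0,0,0],[0,0,0]]]}}

```text
time: 11.87
ee_pos: [0.5559, -0.0119, 0.1404]
tcp_rot: [0.631, 0.775, -0.001, -0.002]
contact_force: [-0.2, -0.5, -1.7]
grip_width: 0.589
gripper_force: 50.0
```

```bash
python3 - <<'E'
from comp import *
to([.558,-.0112,.078])
for n in("side","top"): snap(n,f"pics/{n}2.png")
comp("pics/c3.png",("pics/side2.png",200,130,120,90),("pics/top2.png",240,140,120,90))
E
```

```text
t 11.87 p [ 0.5559 -0.0119  0.1404] yaw 101.69 z [-0.0043 -0.     -1.    ] j6 -0.246 F [-0.2 -0.5 -1.7] T [-0.01 -0.08  0.03] w 51.8 gf 50.0
units [0.006 0.081 2.08 ]
```

View pics/c3.png

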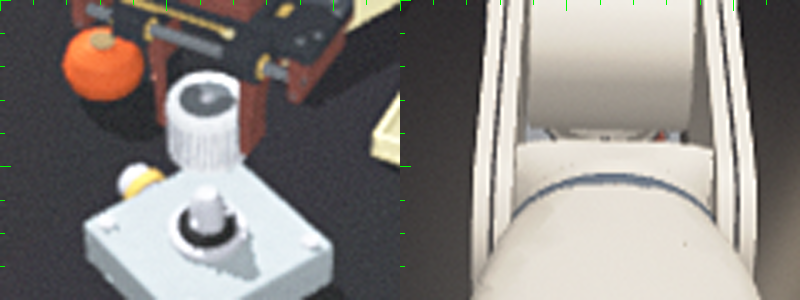

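The cell is held upright between the fingers, just above the spigot (side tile, cell at about (205,120), spigot at (208,200)). The top view is blocked by the arm. Lowering in stages.

>>> {"api": "play_rows", "payload": {"rows": [[1,[0,0.03,0.5],[0,0,0]],[1,[0,0.03,0.5],[0,0,0]],[1,[0,0,0.4],[0,0,0]],[1,[0,0,0],[0,0,0]],[1,[0,0,0],[0,0,0]],[1,[0,0,0],[0,0,0]]]}}

```text
time: 12.47
ee_pos: [0.5599, -0.011, 0.1008]
tcp_rot: [0.631, 0.776, 0.0, 0.0]
contact_force: [0.0, 0.6, -2.0]
grip_width: 0.589
gripper_force: 50.0
```

```bash
python3 -c "
from h import *
to([.558,-.0112,.0778])"
```

```text
t 12.47 p [ 0.5599 -0.011   0.1008] yaw 101.71 z [ 6.e-04 -0.e+00 -1.e+00] j6 -0.245 F [ 0.   0.6 -2. ] T [-0.04 -0.08 -0.  ] w 51.8 gf 50.0
units [ 0.005 -0.063  0.767]
```

Remove the 2 mm offset and go down onto the pins.

>>> {"api": "play_rows", "payload": {"rows": [[1,[0,-0.06,0.2],[0,0,0]],[1,[0,0,0.2],[0,0,0]],[1,[0,0,0.2],[0,0,0]],[1,[0,0,0.1],[0,0,0]],[1,[0,0,0],[0,0,0]],[1,[0,0,0],[0,0,0]],[1,[0,0,0],[0,0,0]]]}}

```text
time: 13.05
ee_pos: [0.5593, -0.0118, 0.0791]
tcp_rot: [0.631, 0.776, 0.001, 0.002]
contact_force: [3.9, -4.8, -4.8]
grip_width: 0.592
gripper_force: 50.0
```

```bash
python3 -c "
from h import *
to([.558,-.0112,.0778])"
```

```text
t 13.05 p [ 0.5593 -0.0118  0.0791] yaw 101.76 z [ 0.0031 -0.0012 -1.    ] j6 -0.246 F [ 3.9 -4.8 -4.8] T [-0.96 -0.95  0.04] w 52.1 gf 50.0
units [ 0.028 -0.04   0.042]
```

>>> {"api": "play_rows", "payload": {"rows": [[1,[-0.03,0.02,0],[0,0,0]],[1,[0,0,0.04],[0,0,0]],[1,[0,0,0.04],[0,0,0]],[1,[0,0,0],[0,0,0]],[1,[0,0,0],[0,0,0]]]}}

```text
time: 13.47
ee_pos: [0.5593, -0.012, 0.0773]
tcp_rot: [0.631, 0.776, 0.0, 0.001]
contact_force: [1.0, -3.2, 2.8]
grip_width: 0.593
gripper_force: 50.0
```

```bash
python3 -c "
from h import *
to([.558,-.0112,.0778])"
```

```text
t 13.47 p [ 0.5593 -0.012   0.0773] yaw 101.75 z [ 1.6e-03 -4.0e-04 -1.0e+00] j6 -0.247 F [ 1.  -3.2  2.8] T [-0.78 -0.48 -0.  ] w 52.2 gf 50.0
units [ 0.034 -0.038 -0.016]
```

>>> {"api": "play_rows", "payload": {"rows": [[1,[-0.02,0,0.02],[0,0,3]],[1,[0,0,0],[0,0,3]],[1,[0,0,0],[0,0,3]],[1,[0,0,0],[0,0,3]],[1,[0,0,0],[0,0,3]],[1,[0,0,0],[0,0,3]],[1,[0,0,0],[0,0,3]],[1,[0,0,0],[0,0,3]],[1,[0,0,0],[0,0,3]],[1,[0,0,0],[0,0,3]]]}}

```text
time: 14.3
ee_pos: [0.5577, -0.012, 0.0757]
tcp_rot: [0.811, 0.585, -0.001, -0.001]
contact_force: [-0.4, -0.8, -2.2]
grip_width: 0.589
gripper_force: 50.0
```

```bash
python3 -c "
from h import *
to()"
```

```text
t 14.3 p [ 0.5577 -0.012   0.0757] yaw 71.59 z [-1.8e-03  4.0e-04 -1.0e+00] j6 0.278 F [-0.4 -0.8 -2.2] T [-0.17 -0.13  0.01] w 51.8 gf 50.0
```

>>> {"api": "play_rows", "payload": {"rows": [[1,[0,0,0.05],[0,0,0]],[1,[0,0,0.05],[0,0,0]],[1,[0,0,0],[0,0,0]],[1,[0,0,0],[0,0,0]]]}}

```text
time: 14.63
ee_pos: [0.5581, -0.0121, 0.0729]
tcp_rot: [0.81, 0.586, -0.0, -0.0]
contact_force: [0.0, 0.3, -2.3]
grip_width: 0.589
gripper_force: 50.0
```

```bash
python3 -c "
from h import *
to()"
```

```text
t 14.63 p [ 0.5581 -0.0121  0.0729] yaw 71.8 z [-1.1e-03  2.0e-04 -1.0e+00] j6 0.274 F [ 0.   0.3 -2.3] T [-0.05  0.01 -0.03] w 51.8 gf 50.0
```

It is already 4 mm below the pin rest with no contact, so the keyways are lined up. Continue down to the seat.

>>> {"api": "play_rows", "payload": {"rows": [[1,[0,0,0.06],[0,0,0]],[1,[0,0,0.06],[0,0,0]],[1,[0,0,0.06],[0,0,0]],[1,[0,0,0.06],[0,0,0]],[1,[0,0,0.04],[0,0,0]],[1,[0,0,0],[0,0,0]],[1,[0,0,0],[0,0,0]]]}}

```text
time: 15.22
ee_pos: [0.5587, -0.0124, 0.0649]
tcp_rot: [0.81, 0.586, 0.0, -0.0]
contact_force: [0.3, -0.1, -2.5]
grip_width: 0.587
gripper_force: 50.0
```

```bash
python3 -c "
from h import *
to()"
```

```text
t 15.22 p [ 0.5587 -0.0124  0.0649] yaw 71.74 z [ 0.  0. -1.] j6 0.275 F [ 0.3 -0.1 -2.5] T [-0.03 -0.01  0.04] w 51.7 gf 50.0
```

>>> {"api": "play_rows", "payload": {"rows": [[1,[0,0,0.06],[0,0,0]],[1,[0,0,0.06],[0,0,0]],[1,[0,0,0.06],[0,0,0]],[1,[0,0,0.04],[0,0,0]],[1,[0,0,0],[0,0,0]],[1,[0,0,0],[0,0,0]]]}}

```text
time: 15.72
ee_pos: [0.5588, -0.0124, 0.0588]
tcp_rot: [0.81, 0.586, 0.0, 0.0]
contact_force: [-2.8, 0.4, 7.9]
grip_width: 0.588
gripper_force: 50.0
```

```bash
python3 -c "
from h import *
to()"
```

```text
t 15.72 p [ 0.5588 -0.0124  0.0588] yaw 71.74 z [ 3.e-04  0.e+00 -1.e+00] j6 0.275 F [-2.8  0.4  7.9] T [ 0.04  0.53 -0.01] w 51.7 gf 50.0
```

>>> {"api": "play_rows", "payload": {"rows": [[1,[0,0,0.04],[0,0,0]],[1,[0,0,0.03],[0,0,0]],[1,[0,0,0],[0,0,0]],[1,[0,0,0],[0,0,0]],[1,[0,0,0],[0,0,0]]]}}

```text
time: 16.13
ee_pos: [0.5588, -0.0124, 0.0587]
tcp_rot: [0.81, 0.586, 0.0, 0.0]
contact_force: [-9.5, -0.6, 29.3]
grip_width: 0.589
gripper_force: 50.0
```

```bash
python3 -c "
from h import *
to()"
```

```text
t 16.13 p [ 0.5588 -0.0124  0.0587] yaw 71.74 z [ 5.e-04 -0.e+00 -1.e+00] j6 0.275 F [-9.5 -0.6 29.3] T [0.2  1.76 0.05] w 51.8 gf 50.0
```

Hard stop reached at 0.0587 (force rose to 29 N with no more travel; total drop was about 19 mm). Quick visual check.

>>> {"api": "play_rows", "payload": {"rows": [[1,[0,0,-0.01],[0,0,0]],[1,[0,0,0],[0,0,0]],[1,[0,0,0],[0,0,0]],[1,[0,0,0],[0,0,0]],[1,[0,0,0],[0,0,0]]]}}

```text
time: 16.55
ee_pos: [0.5588, -0.0124, 0.0587]
tcp_rot: [0.81, 0.586, 0.0, 0.0]
contact_force: [-9.4, 0.2, 26.1]
grip_width: 0.587
gripper_force: 50.0
```

```bash
python3 - <<'E'
from comp import *
snap("side","pics/side3.png"); to()
comp("pics/c4.png",("pics/side3.png",220,150,80,60),("pics/side3.png",0,0,560,420))
E
```

```text
t 16.6 p [ 0.5589 -0.0124  0.0587] yaw 71.74 z [ 5.e-04 -0.e+00 -1.e+00] j6 0.275 F [-7.7 -0.2 26.1] T [0.18 1.61 0.04] w 52.0 gf 50.0
```

View pics/c4.png

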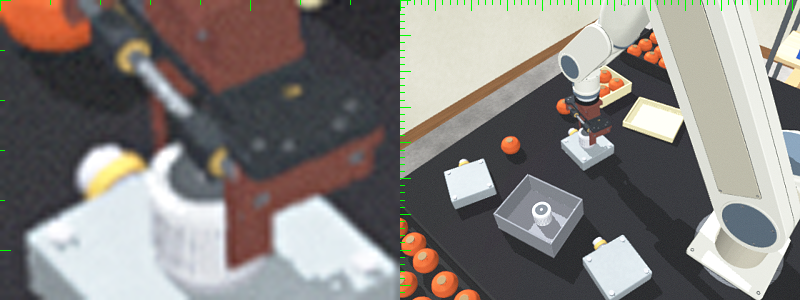

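The cell sits down on the shoulder with no gap, at about (190,215) in the left tile. The spent cell is in the crate, the carton is empty and the bystanders look unmoved. Handing in.

```bash
python3 -c "
from h import *
print(hand_in())"
```

```text
the job is handed in; nothing more can be done
None
```

The job is handed in: the spent cell is in the grey crate, and the fresh cell is keyed over the pins and held fully home at about 26 N, with the persimmons and gift box left where they were (16.6 s of the 72 s used).

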